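Pull the fume extractor's main filter and show it to the inspection camera

ROBOT

A 6-joint arm with a two-finger parallel gripper is mounted at the origin on the work surface. World frame = base frame: x ahead of the robot, y to its left, z up, the work surface at z = 0. Lengths are in m, angles in rad, forces in N, time in s.
With the tool pointing down it reaches from about 0.425 to 0.925 m from the base axis. Payload 12.5 kg.
Tool frame: the origin (TCP) lies at the very end of the fingers, on their centre line; the grasp point (between the pads) lies 19 mm behind it; z points along the fingers, y is the direction in which the jaws open and shut (so a half turn about z gives the same grasp; the last joint's range is limited). The gripper opens to 85 mm and grips with 20 to 120 N. Pads are 22 mm wide; open, the fingers measure 114 mm over their backs; the gripper's body (76 mm by 85 mm) begins 54 mm behind the grasp point. The pads swing forward as they close: fully open they stand 13 mm farther back than shut.
Start: joints at [1.024, 0.491, 1.559, -0, 1.092, -0.106], TCP at [0.267, 0.565, 0.231] pointing down, gripper open.
Joint ranges: [-3.1, 3.1], [-0.84, 2.19], [0.05, 2.79], [-1.13, 4.28], [0.06, 2.93], [-2.69, 2.69]. Speed limits (rad/s): [2.22, 2.22, 2.79, 3.14, 3.14, 3.14].

INTERFACE

Orientations are given as a rotation vector (axis times angle).
In Python, from cell import telemetry, viewer, ticket, models gives the robot as it stands.
- The arm moves only by the tool apply_moves, never from a script. Its argument "plan" is a list of rows, each a list of 3 entries, a list of its own where there are three numbers: the finger opening in mm, from 0 to 85.4, then the shift along the tool's x, y, z in mm, then the turn, a rotation vector about the tool's x, y, z in rad. In form: [[jaw, [dx, dy, dz], [wx, wy, wz]], ...]. A call has 1 to 20 rows; each row shifts and turns the pose as measured when the row begins, along the tool's axes as they then stand; what a row does not reach is not made up. A row lasts 1/12 s, in which the tool goes at most 41.7 mm and 7.16 degrees, less where a joint would pass 70% of its speed; a pose out of reach is approached as far as the arm can. A call with a gripper value outside its range is refused whole. The fingers move at their own pace and stop on an object; "squeeze" is the grip in N (left out, the last holds). Time passes only in rows, so rows that do not move let the fingers close. It gives the time, the measured TCP pose, the force and the opening at its end, in the units of the state.
- telemetry.sense(): the state, without advancing time (a new reading comes with each control period).
- viewer.camera(name): name is "side" or "top" or "wrist"; returns a dict with "img" (480x640x3 uint8, red, green, blue), "camera_matrix" (3x3 intrinsics, pixels), "k1" (the pictures are not rectified: a ray, as slopes to the right and down, at radius r is drawn at 1 + k1 r^2 times it, then the intrinsics apply), "T" (4x4, takes a point from camera to world coordinates); the wrist camera has in their place "mount" (4x4, takes a point from camera to tool coordinates, whose origin is the TCP and whose axes are the flange's). Camera axes: x right, y up, looking along -z (the intrinsics and any distortion apply to the point x, -y, -z); pixel columns grow to the right and rows downward; lengths in m; the calibration is good to about 2 mm. A picture is of the moment at which its call begins: read the wrist's pose just before it. There is no depth.
- ticket.sign_off(): hands the job in, once; it reports no verdict.
Trained networks look in a picture, given as the dict that the camera call returned (one of the last four; its "shot" number tells which), for a name from the list of things; names that differ only in an ending like _2 or _b are one class to them, and where a whole thing is asked for, a point or a joint stands for the part that bears it (a point fixed in the world has none). Each returns a list of dicts, best first, with "confidence" (0 to 1); they miss things now and then, are a little off and sometimes report something else, mostly with a low value. They report only what shows in the picture. A call takes as long as a camera call.
- models.find_in(picture, target): "position" ([x, y, z] in m, in world coordinates, good to about 4 mm: the middle of the surface that is visible of it).
- models.tip_of(picture, target): "position" ([x, y, z] in m, in world coordinates, good to about 4 mm: a listed point, or the origin of a listed thing).
The state is a dict: "time": time; "joints": joint angles; "joint_velocities": joint speeds; "effort": joint torques, N m; "tool_pos": TCP position; "eef_rot": TCP orientation; "ft_force": force on the tool from outside, world axes, zero at the start; "moment": the same for the moment, N m; "opening": finger opening in m.
Only numpy, scipy, OpenCV 4.12 (cv2) and the standard library are available. Lean on these libraries where they do the work, as an engineer would, in place of code of your own. Each camera call takes 0.05 s, during which the arm holds its last target.

TASK

The solder-fume extractor's main filter is due for inspection: lift the extractor's blue top flap by its bar handle and leave it standing open, then draw the thick main filter cassette straight up out of its slot, leaving the thin pre-filter in place. Hold the cassette up to the inspection camera, upright, its broad face square to the lens, in the middle of the lens's view and about 10 to 15 cm from it, and finish there still holding it steady in the gripper. Do not bump the camera or disturb the other things on the bench.

Things in the scene. Friction and masses are not known exactly. Their poses are not given: they have to be found in the camera images.
- extractor: solder-fume extractor, white box 240 (x) x 150 (y) x 150 (z) mm, fixed. Origin on the bench: box from x = -105 (louvred front, roughly towards the robot) to +135 mm, |y| < 75 mm. Filter bay open at the top, x = -95 to +80 mm, |y| < 69 mm, under the blue flap; fan section behind. Two vertical slots: pre-filter at x = -55, main filter at x = +10 mm, 2 mm play; cassettes draw straight up
- flap (a joint): angle of the blue top flap (rad): 0 shut, grows as its front edge rises and swings back to the stop at 1.75, past upright. Starts at 0 to 0.1. Stiff hinge: the flap stays at any angle it is left at; 2 to 3 N at the handle moves it. Plate 150 wide, 6 thick, 190 mm from hinge to front edge; underside 151 mm above the bench when shut
- hinge (a point): middle of the flap's hinge axis, at the rear of the filter bay, 154 mm above the bench; the axis runs along the extractor's y; axes as the extractor's
- flap_bar (a point): middle of the flap's steel bar handle, a round bar 10 mm thick along the extractor's y, 80 mm clear between its posts, 35 mm free between bar and flap; moves with the flap. Shut, it lies 165 mm in front (-x) of and 43 mm above the hinge. Being round it turns in the grip: fingers may stay pointing down while the flap swings
- main_filter: main filter: the THICK cassette, grey frame 26 (x) x 134 (y) x 85 (z) mm, white pleats, orange pull tab standing on the middle of its top, about 0.25 kg. Origin at the middle of its underside, z up; broad faces look along +x and -x (both alike). Starts upright in the rear slot under the flap, underside 12 mm above the bench; top of the slot's guide ribs 92 mm above the bench
- main_filter_tab (a point): top edge of the main filter's pull tab, 128 mm above the cassette's underside. The tab is a flat plate 8 (x) x 44 (y) x 43 (z, downwards from this point) mm; pinch it across its 8 mm
- main_filter_mid (a point): centre of the main filter's frame, 42.5 mm above its underside, 85.5 mm below the top of its tab
- pre_filter: the pre-filter: the look-alike THIN cassette, frame 12 mm thick, otherwise the same face size and the same orange tab; origin and axes likewise. It stands in the front slot, 65 mm in front of the main filter, and stays there
- insp_camera: inspection camera on a steel column with a base plate 100 x 90 mm, column top 282 mm above the bench; fixed. It looks level along its own -x axis
- lens (a point): front of the camera's lens, 200 mm above the bench, inside a black ring light of 62 mm diameter; axes as the camera's, so the view runs straight out along -x from here
- vise: small precision bench vise, steel base and aluminium jaws, 90 x 50 x 48 mm, 0.9 kg; a bystander. Origin on or near its underside
- board: green circuit board on four brass standoffs, 90 x 60 x 18 mm; a bystander. Origin on or near its underside
- flux: small amber bottle, 38 mm diameter, 85 mm tall; a bystander. Origin on or near its underside
- spool: aluminium-coloured solder spool standing on end, 58 mm diameter, 50 mm tall; a bystander. Origin on or near its underside
- parts_tray: blue four-compartment parts tray, 120 x 90 x 30 mm; a bystander. Origin on or near its underside

How it is judged:
On the way, in this order (a step that is already met when the one before it is completed fails the run):
1. the flap is lifted until it stands open (more than 1.2 rad) (value of joint flap above 1.2 rad), for 0.2 s.
2. the main filter is drawn up clear of the extractor, in the gripper, its underside above the bay's rim, the flap still open (z of main_filter in the frame of extractor above 0.148 m and contact force between main_filter and the fingers above 1 N and value of joint flap above 1 rad), for 0.1 s.
At the end, for the whole second after the job is handed in: Main filter held still in the gripper, clear of extractor and camera, its centre within 30 mm of the lens axis and 85 to 185 mm before the lens, face square to the lens and upright within 0.2 rad; flap open over 1.0 rad; pre-filter within 20 mm of its start (contact force between main_filter and the fingers above 1 N and contact force between main_filter and extractor below 0.2 N and contact force between main_filter and insp_camera below 0.2 N and height (world z) of main_filter above 0.11 m and x of main_filter_mid in the frame of lens between -0.185 and -0.085 m and y of main_filter_mid in the frame of lens between -0.03 and 0.03 m and z of main_filter_mid in the frame of lens between -0.03 and 0.03 m and angle between the x axis of main_filter and the x axis of insp_camera, either way round below 0.2 rad and angle between main_filter's own z axis and vertical below 0.2 rad and linear speed of main_filter below 0.03 m/s and value of joint flap above 1 rad and distance of pre_filter from where it was at the start of the episode below 0.02 m); the arm keeps its last pose, push and grip.
It fails at once if the pre-filter is pulled from its place (more than 20 mm) (distance of pre_filter from where it was at the start of the episode above 0.02 m).
It fails at once if the inspection camera is bumped (more than 3 N) (contact force between insp_camera and anything else above 3 N).
It fails at once if another thing on the bench is shifted by more than 30 mm (distance of any of vise, board, flux, spool, parts_tray from where it was at the start of the episode above 0.03 m).
It also fails if it takes over 58 s, if anything falls off the work surface, if the arm or the gripper's body presses on something with over 40 N, if the wrist force passes 120 N, or if a joint passes its speed limit or range.

## Working session

There is one attempt and no reset: what is moved stays moved. The work goes in short steps, Python scripts to look and compute and a tool call to move; the robot and the scene stay as the last step left them, time stands still between calls to the robot, and variables do not carry over. Pictures are saved under pics/ and viewed, and the job is handed in when it is done.

Besides the shell and the picture viewer there is one more tool, called after "Request:" as name(argument=value, ...) on one line, values as JSON. apply_moves: Moves the arm, as the interface text tells. Its arguments: {"type":"object","properties":{"plan":{"type":"array","items":{"type":"array"}},"squeeze":{"type":"number"}},"required":["plan"]}

```bash
mkdir -p pics; ls; cat > h.py <<'E'
from cell import telemetry, viewer, ticket, models
import numpy as np, cv2
from scipy.spatial.transform import Rotation as R
def shot(n,f):
    s=telemetry.sense(); p=viewer.camera(n); cv2.imwrite('pics/'+f+'.png',p['img'][:,:,::-1]); return s,p
E
python3 - <<'E'
from h import *
s=telemetry.sense(); print(s)
for c in ['top','side']:
    s,p=shot(c,c+'1'); print(c,p['T'].round(3).tolist(),p['camera_matrix'].round(1).tolist(),p['k1'])
    for n in ['flap_bar','hinge','extractor','lens','insp_camera']:
        print(n,[(np.round(d['position'],3).tolist(),round(d['confidence'],2)) for d in models.tip_of(p,n)[:2]])
    for n in ['vise','board','flux','spool','parts_tray','flap','main_filter']:
        print(n,[(np.round(d['position'],3).tolist(),round(d['confidence'],2)) for d in models.find_in(p,n)[:2]])
E
```

```text
pics
{'time': 0.0, 'joints': array([ 1.02437236e+00,  4.91590649e-01,  1.55949634e+00,  1.32455054e-05,
        1.09168336e+00, -1.05608908e-01]), 'joint_velocities': array([ 0.00145957, -0.00041442, -0.00136161, -0.00194607, -0.00064093,
       -0.00200954]), 'effort': array([ 6.94721330e-04, -6.18439007e+01, -2.61595076e+01, -8.52919970e-05,
        4.10439534e-03, -4.31703995e-05]), 'tool_pos': array([0.26652801, 0.56505289, 0.23069228]), 'eef_rot': array([-6.86762322e-01, -3.06521111e+00,  1.74634034e-03]), 'ft_force': array([-0.32980122,  0.10357606, -0.65973761]), 'moment': array([ 0.03688904, -0.04220227,  0.01399887]), 'opening': 0.08516134353457004}
top [[-0.019, 0.976, -0.215, 0.303], [-1.0, -0.018, 0.007, -0.001], [0.003, 0.215, 0.977, 1.197], [0.0, 0.0, 0.0, 1.0]] [[465.2, 0.0, 314.7], [0.0, 465.2, 243.6], [0.0, 0.0, 1.0]] -0.0836221195101563
flap_bar [([0.501, 0.147, 0.212], 0.57)]
hinge [([0.665, 0.182, 0.153], 0.92)]
extractor []
lens [([0.58, -0.383, 0.202], 0.96), ([0.611, -0.436, -0.001], 0.61)]
insp_camera [([0.611, -0.438, -0.0], 0.62)]
vise [([0.53, -0.138, 0.037
[... 197 characters left out ...]
4)]
main_filter [([0.472, 0.442, 0.003], 0.71)]
side [[0.998, 0.035, -0.051, 0.469], [-0.061, 0.673, -0.738, -0.876], [0.009, 0.739, 0.673, 0.946], [0.0, 0.0, 0.0, 1.0]] [[490.5, 0.0, 313.7], [0.0, 490.5, 237.7], [0.0, 0.0, 1.0]] 0.03343165131325609
flap_bar [([0.503, 0.148, 0.212], 0.91)]
hinge [([0.662, 0.18, 0.154], 0.93)]
extractor [([0.576, 0.162, -0.001], 0.85)]
lens [([0.583, -0.382, 0.198], 0.87)]
insp_camera [([0.612, -0.435, -0.002], 0.95)]
vise [([0.531, -0.154, 0.036], 0.7)]
board [([0.356, -0.245, 0.01], 0.77)]
flux [([0.703, -0.149, 0.049], 0.96)]
spool [([0.716, -0.301, 0.048], 0.89)]
parts_tray [([0.457, 0.472, 0.02], 0.72)]
flap [([0.561, 0.151, 0.167], 0.69)]
main_filter []
```

View pics/top1.png

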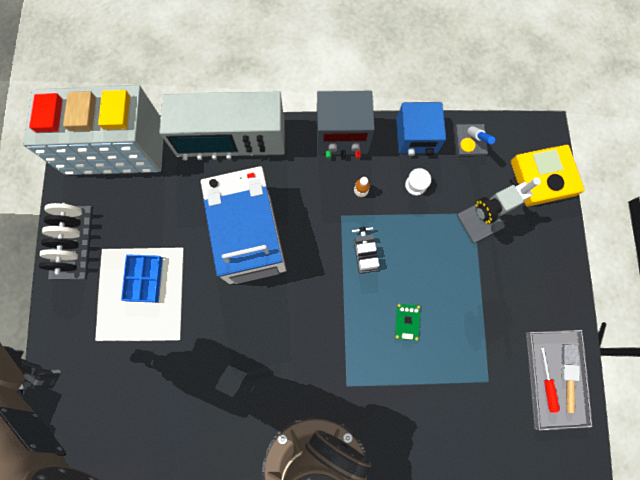

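View pics/side1.png

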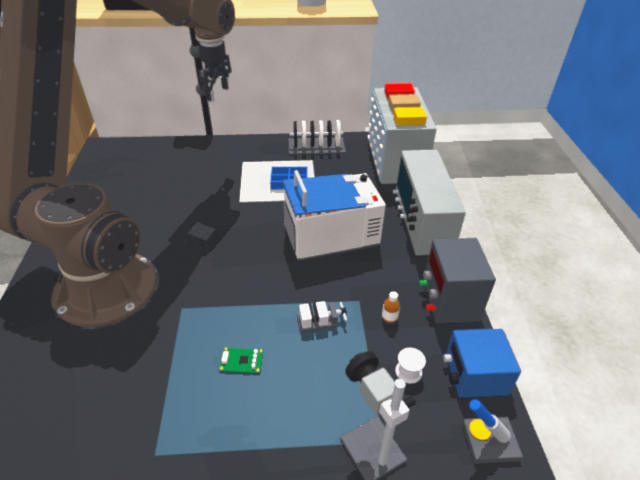

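The top view shows the extractor around (245,225) px, with the bar at (245,255) and the camera's ring light at (484,212). The networks' positions agree in both views. They put the extractor yaw near 0.2 and the flap slightly open. Next I'm writing a planning helper and moving above the bar.

```bash
cat >> h.py <<'E'
import sys
def plan(tgt,yaw,jaw,n=None,s=None):
    """straight rows to tgt (tool down), tool y at world yaw; prints rounded rows"""
    s=s or telemetry.sense(); p=s['tool_pos']; M=R.from_rotvec(s['eef_rot']); G=np.array
    y=M.as_matrix()[:,1]; y0=np.arctan2(y[1],y[0]); d=(yaw-y0+np.pi)%(2*np.pi)-np.pi
    n=n or int(np.ceil(max(np.linalg.norm(tgt-p)/.036,abs(d)/.11,1)))
    rows=[]
    goal=lambda a: R.from_matrix(G([[-np.sin(a),np.cos(a),0],[np.cos(a),np.sin(a),0],[0,0,-1]]).T)
    goalR=goal(yaw); rv=(M.inv()*goalR).as_rotvec()
    st=(np.asarray(tgt)-p)/n
    for i in range(n):
        Mi=M*R.from_rotvec(rv*i/n)
        rows.append([jaw,(Mi.inv().apply(st)*1000).round(1).tolist(),(rv/n).round(3).tolist()])
    print(str(rows).replace(' ',''),'dyaw',round(d,3),'n',n)
def st():
    s=telemetry.sense(); y=R.from_rotvec(s['eef_rot']).as_matrix()
    print('t',round(s['time'],2),s['tool_pos'].round(4),'yaw',round(np.arctan2(y[1,1],y[0,1]),3),'z',y[:,2].round(3),'F',s['ft_force'].round(1),'op',round(s['opening'],4)); return s
E
python3 -c "
from h import *
plan(np.array([.502,.1475,.33]),.205,60)"
```

```text
[[60,[-27.9,-19.8,-7.1],[0.0,-0.0,0.066]],[60,[-29.2,-17.9,-7.1],[0.0,-0.0,0.066]],[60,[-30.3,-16.0,-7.0],[0.0,-0.0,0.066]],[60,[-31.3,-13.9,-7.0],[0.0,-0.0,0.066]],[60,[-32.1,-11.8,-7.0],[0.0,-0.0,0.066]],[60,[-32.9,-9.7,-7.0],[0.0,-0.0,0.066]],[60,[-33.4,-7.5,-7.0],[0.0,-0.0,0.066]],[60,[-33.8,-5.3,-7.0],[0.0,-0.0,0.066]],[60,[-34.1,-3.0,-7.0],[0.0,-0.0,0.066]],[60,[-34.2,-0.8,-7.0],[0.0,-0.0,0.066]],[60,[-34.2,1.5,-7.0],[0.0,-0.0,0.066]],[60,[-34.0,3.8,-7.0],[0.0,-0.0,0.066]],[60,[-33.7,6.0,-7.0],[0.0,-0.0,0.066]],[60,[-33.3,8.2,-7.0],[0.0,-0.0,0.066]]] dyaw -0.925 n 14
```

Request:
apply_moves(plan=[[60, [-28, -20, -7], [0, 0, 0.066]], [60, [-29, -18, -7], [0, 0, 0.066]], [60, [-30, -16, -7], [0, 0, 0.066]], [60, [-31, -14, -7], [0, 0, 0.066]], [60, [-32, -12, -7], [0, 0, 0.066]], [60, [-33, -10, -7], [0, 0, 0.066]], [60, [-33, -7.5, -7], [0, 0, 0.066]], [60, [-34, -5, -7], [0, 0, 0.066]], [60, [-34, -3, -7], [0, 0, 0.066]], [60, [-34, -1, -7], [0, 0, 0.066]], [60, [-34, 1.5, -7], [0, 0, 0.066]], [60, [-34, 4, -7], [0, 0, 0.066]], [60, [-34, 6, -7], [0, 0, 0.066]], [60, [-33, 8, -7], [0, 0, 0.066]], [60, [0, 0, 0], [0, 0, 0]]], squeeze=40)

```text
time: 2.55
tool_pos: [0.5018, 0.1259, 0.3339]
eef_rot: [2.028, 2.395, 0.003]
ft_force: [-1.0, 0.4, -0.7]
opening: 0.0599
```

```bash
python3 -c "
from h import *
st()
s,p=shot('wrist','w1')
print(p['mount'].round(3).tolist())
for n in ['flap_bar','hinge','extractor']:
  print(n,[(np.round(d['position'],4).tolist(),round(d['confidence'],2)) for d in models.tip_of(p,n)[:2]])
s,p=shot('side','s2')
for n in ['flap_bar','hinge','extractor','lens','insp_camera']:
  print(n,[(np.round(d['position'],4).tolist(),round(d['confidence'],2)) for d in models.tip_of(p,n)[:2]])
plan(np.array([.502,.1475,.33]),.205,60)"
```

```text
t 2.55 [0.5018 0.1259 0.3339] yaw 0.165 z [ 0.004 -0.001 -1.   ] F [-1.   0.4 -0.7] op 0.0599
[[-0.001, 0.957, 0.291, 0.076], [1.0, 0.001, 0.0, 0.0], [-0.0, 0.291, -0.957, -0.143], [0.0, 0.0, 0.0, 1.0]]
flap_bar [([0.5059, 0.1426, 0.2102], 0.76)]
hinge [([0.664, 0.185, 0.153], 0.67)]
extractor []
flap_bar [([0.5032, 0.1461, 0.2143], 0.97)]
hinge [([0.6672, 0.1816, 0.1549], 0.86)]
extractor [([0.5789, 0.1629, -0.0], 0.67)]
lens [([0.5867, -0.3789, 0.1999], 0.82), ([0.5029, 0.1457, 0.2116], 0.19)]
insp_camera [([0.6075, -0.4362, 0.001], 0.86), ([0.3538, -0.2396, -0.0004], 0.67)]
[[60,[16.0,5.8,2.7],[0.001,0.0,-0.031]]] dyaw 0.031 n 1
```

View pics/w1.png

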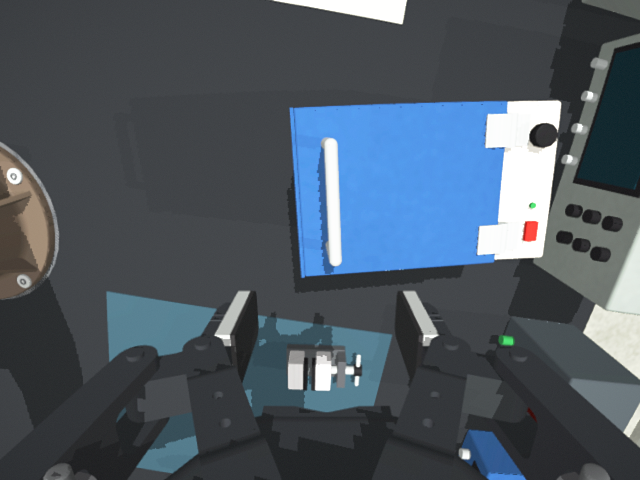

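The wrist view shows the bar running from about (330,143) to (336,260) px, with the flap hinges on the right near x≈497. I'll turn those into a bar position and a yaw.

```bash
cat >> h.py <<'E'
def ray(p,uv,s=None):
    K=p['camera_matrix'];xy=np.array([(uv[0]-K[0,2])/K[0,0],(uv[1]-K[1,2])/K[1,1]])
    r=xy.copy()
    for _ in range(20): r=xy/(1+p['k1']*(r@r))
    T=p.get('T')
    if T is None:
        A=np.eye(4);A[:3,:3]=R.from_rotvec(s['eef_rot']).as_matrix();A[:3,3]=s['tool_pos'];T=A@p['mount']
    return T[:3,3],T[:3,:3]@np.array([r[0],-r[1],-1])
def atz(p,uv,z,s=None):
    o,d=ray(p,uv,s); return o+d*(z-o[2])/d[2]
E
python3 -c "
from h import *
s,p=shot('wrist','w1b');st()
for uv,z in [((330,143),.217),((336,260),.217),((291,108),.175),((304,276),.175),((503,101),.157),((495,262),.157),((559,100),.15),((548,258),.15)]:
  print(uv,atz(p,uv,z,s).round(4))
a,b=[atz(p,u,.212,s) for u in [(330,143),(336,260)]]
print((a+b)/2,np.linalg.norm(a-b),np.arctan2(-(a-b)[0],(a-b)[1]))
"
```

```text
t 3.1 [0.4992 0.1305 0.3327] yaw 0.174 z [ 0.001 -0.    -1.   ] F [-0.2  0.6  0.8] op 0.0602
(330, 143) [0.4901 0.1984 0.217 ]
(336, 260) [0.5102 0.1124 0.217 ]
(291, 108) [0.4551 0.2189 0.175 ]
(304, 276) [0.4881 0.0768 0.175 ]
(503, 101) [0.6316 0.2586 0.157 ]
(495, 262) [0.6691 0.1151 0.157 ]
(559, 100) [0.6854 0.2711 0.15  ]
(548, 258) [0.7263 0.1264 0.15  ]
[0.50043593 0.15440888 0.212     ] 0.08998865179080365 0.22916981625889882
```

View pics/w1b.png

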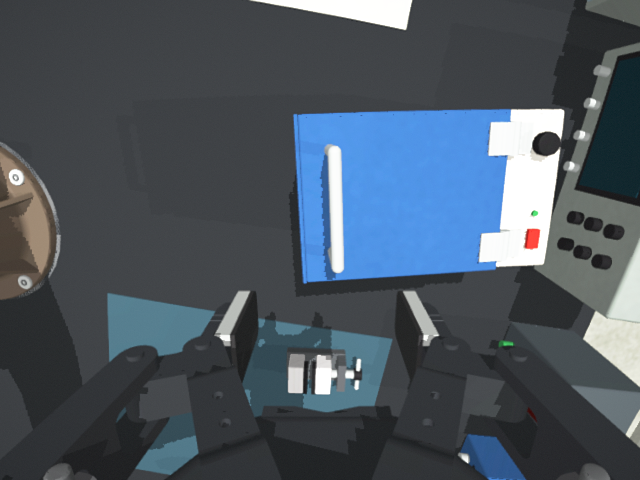

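In this settled view the bar runs from (334,150) to (338,268) px, so I'll recompute with these pixels.

```bash
python3 -c "
from h import *
s,p=shot('wrist','w1c');st()
g=cv2.imread('pics/w1c.png').astype(int)-cv2.imread('pics/w1b.png'); print(abs(g).mean())
P=lambda u,z: atz(p,u,z,s)
for U,V,z in [((334,150),(338,268),.214),((295,115),(304,283),.173),((510,110),(499,270),.157),((564,110),(545,264),.15)]:
  a,b=P(U,z),P(V,z); print(((a+b)/2).round(4),np.linalg.norm(a-b).round(4),np.arctan2(-(a-b)[0],(a-b)[1]).round(3))
for n in ['flap_bar','hinge','extractor']:
  print(n,[(np.round(d['position'],4).tolist(),round(d['confidence'],2)) for d in models.tip_of(p,n)[:2]])
plan(np.array([.502,.148,.27]),.22,60)"
```

```text
t 3.15 [0.4992 0.1304 0.3327] yaw 0.174 z [ 0.001 -0.    -1.   ] F [-0.5 -0.9 -0.4] op 0.06
1.230085720486111
[0.5037 0.1493 0.214 ] 0.0911 0.214
[0.4742 0.1414 0.173 ] 0.1483 0.205
[0.658  0.1799 0.157 ] 0.1493 0.242
[0.7094 0.1916 0.15  ] 0.1478 0.222
flap_bar [([0.5059, 0.1458, 0.2115], 0.91)]
hinge [([0.6628, 0.1837, 0.1557], 0.86)]
extractor []
[[60,[8.6,2.8,31.4],[0.001,0.0,-0.023]],[60,[8.5,3.0,31.4],[0.001,0.0,-0.023]]] dyaw 0.047 n 2
```

Request:
apply_moves(plan=[[60, [9, 3.5, 30], [0, 0, -0.023]], [60, [9, 3.5, 25], [0, 0, -0.023]], [60, [0, 0, 0], [0, 0, 0]]])

```text
time: 3.55
tool_pos: [0.5039, 0.1494, 0.2778]
eef_rot: [1.962, 2.449, 0.006]
ft_force: [-1.0, 0.6, -0.1]
opening: 0.0601
```

```bash
python3 -c "
from h import *
st();s,p=shot('wrist','w2')
plan(np.array([.5035,.148,.195]),.217,60,2)"
```

```text
t 3.55 [0.5039 0.1494 0.2778] yaw 0.22 z [ 0.006  0.    -1.   ] F [-1.   0.6 -0.1] op 0.0601
[[60,[-0.4,-0.8,42.4],[0.004,0.001,0.001]],[60,[-0.4,-0.6,42.4],[0.004,0.001,0.001]]] dyaw -0.002 n 2
```

View pics/w2.png

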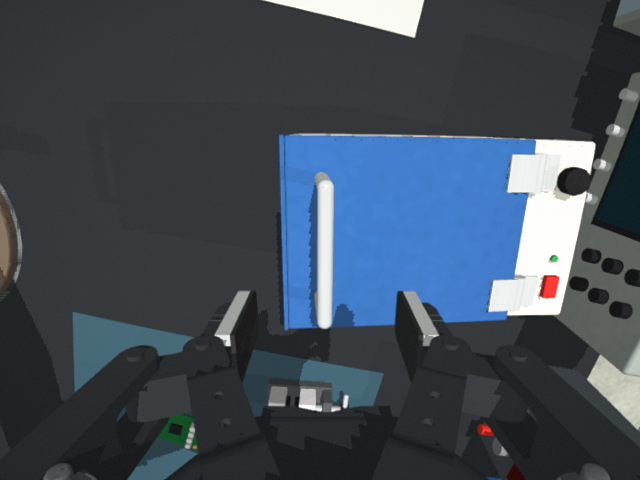

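The bar shows as vertical at px x≈325, centred between the pads (midpoint about 327). I'm going down and closing on it.

Request:
apply_moves(plan=[[60, [0, -0.5, 30], [0.004, 0, 0]], [60, [0, -0.5, 30], [0.003, 0, 0]], [60, [0, 0, 18], [0, 0, 0]], [60, [0, 0, 3], [0, 0, 0]], [8, [0, 0, 0], [0, 0, 0]], [5, [0, 0, 0], [0, 0, 0]], [5, [0, 0, 0], [0, 0, 0]], [5, [0, 0, 0], [0, 0, 0]], [5, [0, 0, 0], [0, 0, 0]]])

```text
time: 4.35
tool_pos: [0.5042, 0.1467, 0.2079]
eef_rot: [1.968, 2.444, 0.001]
ft_force: [-3.5, -0.5, -1.0]
opening: 0.0079
```

```bash
python3 -c "
from h import *
s=st()
h=np.array([.664,.182,.154]);u=np.array([np.cos(.217),np.sin(.217)])
print('bar est rel hinge', (s['tool_pos'][:2]-h[:2])@u, s['tool_pos'][2]+.019-.154)
r=np.hypot(165,43);a0=np.arctan2(43,165)
b=s['tool_pos'][2]*1000+19-154; A=np.arcsin(b/r)-a0;print('angle',A)
prev=None
for A in np.linspace(A,1.6,24):
  x,z=-r*np.cos(a0+A),r*np.sin(a0+A)
  if prev: print(round(A,3),round(x-prev[0],1),round(-(z-prev[1]),1))
  prev=(x,z)
"
```

```text
t 4.35 [0.5042 0.1467 0.2079] yaw 0.215 z [ 0.003 -0.002 -1.   ] F [-3.5 -0.5 -1. ] op 0.0079
bar est rel hinge -0.16365303221269417 0.0729369886131146
angle 0.18707232809659652
0.249 4.8 -9.3
0.31 5.3 -9.0
0.371 5.9 -8.7
0.433 6.4 -8.3
0.494 6.9 -7.9
0.556 7.4 -7.4
0.617 7.8 -7.0
0.679 8.2 -6.5
0.74 8.6 -6.0
0.801 9.0 -5.4
0.863 9.3 -4.9
0.924 9.6 -4.3
0.986 9.8 -3.7
1.047 10.0 -3.1
1.109 10.2 -2.5
1.17 10.3 -1.8
1.231 10.4 -1.2
1.293 10.5 -0.6
1.354 10.5 0.1
1.416 10.4 0.7
1.477 10.4 1.4
1.539 10.3 2.0
1.6 10.1 2.6
```

The descent stopped about 13 mm short, so only the pad tips are on the bar. I'll reopen, go lower and close again.

Request:
apply_moves(plan=[[40, [0, 0, 0], [0, 0, 0]], [40, [0, 0, 0], [0, 0, 0]], [40, [0, 0, 10], [0, 0, 0]], [40, [0, 0, 8], [0, 0, 0]], [40, [0, 0, 2], [0, 0, 0]], [5, [0, 0, 0], [0, 0, 0]], [5, [0, 0, 0], [0, 0, 0]], [5, [0, 0, 0], [0, 0, 0]], [5, [0, 0, 0], [0, 0, 0]]])

```text
time: 5.1
tool_pos: [0.5042, 0.1465, 0.1886]
eef_rot: [1.968, 2.443, 0.003]
ft_force: [4.7, 0.5, -1.2]
opening: 0.0085
```

```bash
python3 -c "
from h import *
s=st();shot('side','s3')"
```

```text
t 5.1 [0.5042 0.1465 0.1886] yaw 0.215 z [ 0.005 -0.002 -1.   ] F [ 4.7  0.5 -1.2] op 0.0085
```

View pics/s3.png

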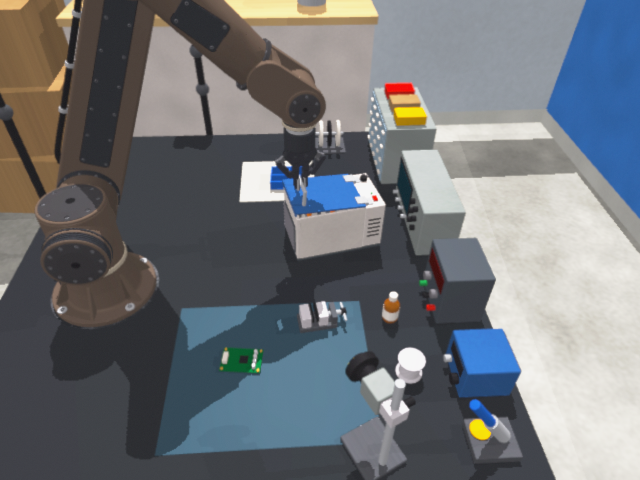

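The side view shows the gripper upright on the bar. I'm lifting along the arc, in parts.

Request:
apply_moves(plan=[[5, [0, 4.5, -13], [0, 0, 0]], [5, [0, 5.5, -12.5], [0, 0, 0]], [5, [0, 6.5, -12], [0, 0, 0]], [5, [0, 7.5, -11.5], [0, 0, 0]]])

```text
time: 5.48
tool_pos: [0.528, 0.1515, 0.2362]
eef_rot: [1.969, 2.444, -0.001]
ft_force: [4.9, 0.7, -8.9]
opening: 0.0083
```

```bash
cat >> h.py <<'E'
def arc(end,n):
    s=st(); h=np.array([.664,.182,.154]);u=np.array([np.cos(.217),np.sin(.217)])
    x=(s['tool_pos'][:2]-h[:2])@u*1000; z=s['tool_pos'][2]*1000+19-154
    r=np.hypot(165,43);a0=np.arctan2(43,165)
    A=np.arctan2(z,-x)-a0; print('angle',A.round(3),'r',np.hypot(x,z).round(1),r.round(1))
    prev=(x,z);o=[]
    for a in np.linspace(A,end,n+1)[1:]:
        x,z=-r*np.cos(a0+a),r*np.sin(a0+a); o.append([round(x-prev[0],1),round(prev[1]-z,1)]);prev=(x,z)
    print(o)
E
python3 -c "
from h import *
arc(1.55,16)"
```

```text
t 5.48 [0.528  0.1515 0.2362] yaw 0.214 z [ 0.002 -0.002 -1.   ] F [ 4.9  0.7 -8.9] op 0.0083
angle 0.373 r 172.3 170.5
[[np.float64(9.2), np.float64(-8.8)], [np.float64(8.4), np.float64(-9.3)], [np.float64(9.1), np.float64(-8.6)], [np.float64(9.7), np.float64(-7.9)], [np.float64(10.3), np.float64(-7.2)], [np.float64(10.8), np.float64(-6.4)], [np.float64(11.2), np.float64(-5.6)], [np.float64(11.6), np.float64(-4.8)], [np.float64(11.9), np.float64(-3.9)], [np.float64(12.2), np.float64(-3.0)], [np.float64(12.4), np.float64(-2.1)], [np.float64(12.5), np.float64(-1.2)], [np.float64(12.5), np.float64(-0.3)], [np.float64(12.5), np.float64(0.6)], [np.float64(12.4), np.float64(1.5)], [np.float64(12.3), np.float64(2.5)]]
```

Good: the radius holds at about 172 mm and the forces are small.

Request:
apply_moves(plan=[[5, [0, 8, -9.5], [0, 0, 0]], [5, [0, 8.5, -9], [0, 0, 0]], [5, [0, 9, -8.5], [0, 0, 0]], [5, [0, 9.5, -8], [0, 0, 0]], [5, [0, 10, -7], [0, 0, 0]], [5, [0, 11, -6.5], [0, 0, 0]], [5, [0, 11, -5.5], [0, 0, 0]], [5, [0, 11.5, -5], [0, 0, 0]]])

```text
time: 6.15
tool_pos: [0.6028, 0.1675, 0.2967]
eef_rot: [-1.967, -2.441, 0.021]
ft_force: [-1.4, -1.1, -3.9]
opening: 0.0085
```

```bash
python3 -c "
from h import *
arc(1.62,10)"
```

```text
t 6.15 [0.6028 0.1675 0.2967] yaw 0.214 z [-0.014 -0.007 -1.   ] F [-1.4 -1.1 -3.9] op 0.0085
angle 0.945 r 173.5 170.5
[[np.float64(11.9), np.float64(-1.1)], [np.float64(11.1), np.float64(-3.1)], [np.float64(11.3), np.float64(-2.3)], [np.float64(11.4), np.float64(-1.5)], [np.float64(11.5), np.float64(-0.8)], [np.float64(11.5), np.float64(0.0)], [np.float64(11.5), np.float64(0.8)], [np.float64(11.4), np.float64(1.6)], [np.float64(11.3), np.float64(2.3)], [np.float64(11.1), np.float64(3.1)]]
```

Request:
apply_moves(plan=[[5, [0, 11, -3], [0.003, 0, 0]], [5, [0, 11, -2.5], [0.003, 0, 0]], [5, [0, 11.5, -2], [0.003, 0, 0]], [5, [0, 11.5, -1], [0, 0, 0]], [5, [0, 11.5, -0.5], [0, 0, 0]], [5, [0, 11.5, 0.5], [0, 0, 0]], [5, [0, 11.5, 1], [0, 0, 0]], [5, [0, 11.5, 2], [0, 0, 0]]])

```text
time: 6.82
tool_pos: [0.693, 0.1868, 0.3063]
eef_rot: [-1.963, -2.435, 0.038]
ft_force: [-2.4, -1.4, 0.4]
opening: 0.0087
```

```bash
python3 -c "
from h import *
arc(1.6,4)
shot('side','s4');shot('wrist','w4')"
```

```text
t 6.82 [0.693  0.1868 0.3063] yaw 0.214 z [-0.026 -0.011 -1.   ] F [-2.4 -1.4  0.4] op 0.0087
angle 1.486 r 173.8 170.5
[[np.float64(4.2), np.float64(4.1)], [np.float64(4.8), np.float64(1.0)], [np.float64(4.7), np.float64(1.2)], [np.float64(4.7), np.float64(1.3)]]
```

View pics/s4.png

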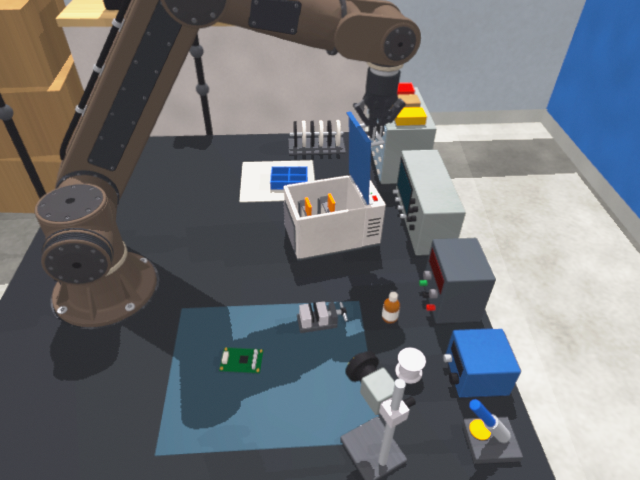

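View pics/w4.png

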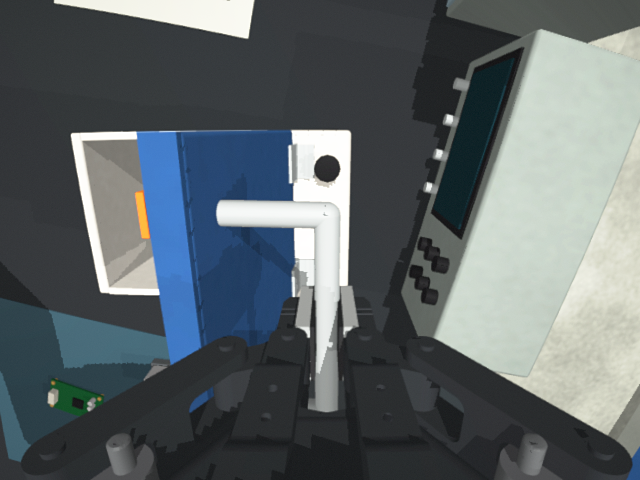

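The side view shows the flap upright with both orange tabs exposed. I'll push it a little further back, release just enough, and rise.

Request:
apply_moves(plan=[[5, [0, 8, 1.5], [0.01, 0, 0]], [5, [0, 8, 1.5], [0.01, 0, 0]], [5, [0, 7, 1.5], [0.005, 0, 0]], [5, [0, 0, 0], [0, 0, 0]]])

```text
time: 7.25
tool_pos: [0.7166, 0.1918, 0.2996]
eef_rot: [-1.952, -2.421, 0.072]
ft_force: [1.1, 0.1, 2.4]
opening: 0.0082
```

```bash
python3 -c "
from h import *
arc(1.6,4)"
```

```text
t 7.25 [0.7166 0.1918 0.2996] yaw 0.214 z [-0.053 -0.016 -0.998] F [1.1 0.1 2.4] op 0.0082
angle 1.63 r 173.1 170.5
[[np.float64(-2.0), np.float64(2.0)], [np.float64(-1.2), np.float64(-0.4)], [np.float64(-1.2), np.float64(-0.4)], [np.float64(-1.2), np.float64(-0.4)]]
```

Request:
apply_moves(plan=[[30, [0, 0, 0], [0, 0, 0]], [30, [0, 0, 0], [0, 0, 0]], [30, [0, 0, 0], [0, 0, 0]], [30, [0, 0, -10], [0, 0, 0]], [30, [0, 0, -25], [0, 0, 0]], [30, [0, 0, -30], [0, 0, 0]], [30, [0, 0, -35], [0, 0, 0]], [30, [0, 0, -30], [0, 0, 0]]])

```text
time: 7.92
tool_pos: [0.722, 0.1938, 0.4295]
eef_rot: [-1.947, -2.416, 0.083]
ft_force: [0.4, -0.1, 0.2]
opening: 0.0303
```

```bash
python3 -c "
from h import *
arc(1.6,4)
for c in ['side','top']:
  s,p=shot(c,c+'5')
  for n in ['main_filter_tab','main_filter','pre_filter','flap_bar','hinge','extractor','lens','insp_camera']:
    print(n,[(np.round(d['position'],4).tolist(),round(d['confidence'],2)) for d in models.tip_of(p,n)[:2]])
"
```

```text
t 7.92 [0.722  0.1938 0.4295] yaw 0.214 z [-0.063 -0.018 -0.998] F [ 0.4 -0.1  0.2] op 0.0303
angle 1.514 r 300.4 170.5
[[np.float64(-22.0), np.float64(128.1)], [np.float64(3.6), np.float64(0.8)], [np.float64(3.5), np.float64(0.9)], [np.float64(3.5), np.float64(1.0)]]
main_filter_tab [([0.7138, 0.1908, 0.3167], 0.5), ([0.5851, 0.1633, 0.142], 0.48)]
main_filter []
pre_filter [([0.706, -0.1332, 0.0011], 0.18)]
flap_bar [([0.7145, 0.1924, 0.3218], 0.58)]
hinge [([0.7145, 0.1957, 0.3176], 0.69), ([0.6632, 0.1803, 0.1533], 0.57)]
extractor [([0.5772, 0.1586, -0.0016], 0.58)]
lens [([0.5842, -0.3815, 0.2015], 0.84), ([0.716, 0.1903, 0.316], 0.56)]
insp_camera [([0.6089, -0.4369, 0.0005], 0.77), ([0.5301, -0.1393, -0.0], 0.63)]
main_filter_tab [([0.5829, 0.1645, 0.1416], 0.92), ([0.3546, -0.2443, -0.0023], 0.51)]
main_filter [([0.5937, 0.1691, 0.0135], 0.91)]
pre_filter [([0.5867, 0.1644, 0.0548], 0.68), ([0.5241, 0.1518, 0.013], 0.62)]
flap_bar [([0.7184, 0.195, 0.321], 0.81), ([0.7183, -0.2861, 0.0061], 0.51)]
hinge [([0.6644, 0.1802, 0.1553], 0.95), ([0.7194, -0.2853, 0.0054], 0.51)]
extractor [([0.5788, 0.1664, 0.0046], 0.8)]
lens [([0.5786, -0.3808, 0.2018], 0.72)]
insp_camera [([0.612, -0.4401, -0.0007], 0.62)]
```

View pics/side5.png

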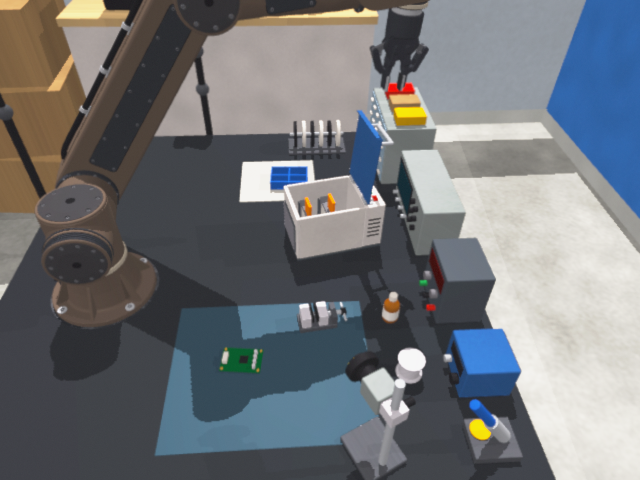

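View pics/top5.png

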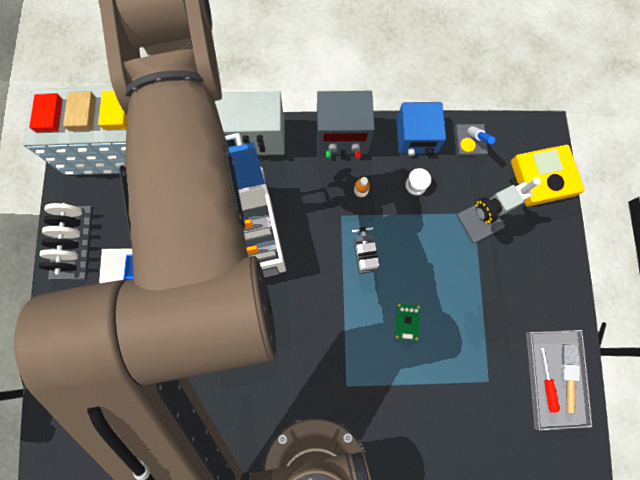

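The flap stands at about 1.6 rad. The tab is at about (0.584, 0.164, 0.141), and its height matches the expected 0.140. Next I'm moving above the tab at z≈0.40.

```bash
python3 -c "
from h import *
plan(np.array([.584,.164,.41]),.217,40)"
```

```text
[[40,[0.1,-35.0,6.4],[-0.017,0.001,-0.001]],[40,[0.1,-35.2,5.8],[-0.017,0.001,-0.001]],[40,[0.1,-35.2,5.2],[-0.017,0.001,-0.001]],[40,[0.1,-35.3,4.7],[-0.017,0.001,-0.001]]] dyaw 0.003 n 4
```

Request:
apply_moves(plan=[[40, [0, -35, 4], [-0.017, 0, 0]], [40, [0, -35, 5], [-0.017, 0, 0]], [40, [0, -35, 5], [-0.017, 0, 0]], [40, [0, -37, 5], [-0.017, 0, 0]], [40, [0, 0, 20], [0, 0, 0]], [40, [0, 0, 30], [0, 0, 0]], [40, [0, 0, 30], [0, 0, 0]], [40, [0, 0, 0], [0, 0, 0]], [40, [0, 0, 0], [0, 0, 0]]])

```text
time: 9.57
tool_pos: [0.5773, 0.1619, 0.3276]
eef_rot: [1.967, 2.441, 0.003]
ft_force: [0.6, 0.3, 1.2]
opening: 0.0401
```

```bash
python3 -c "
from h import *
st();s,p=shot('wrist','w6')
for n in ['main_filter_tab','pre_filter','hinge']:
    print(n,[(np.round(d['position'],4).tolist(),round(d['confidence'],2)) for d in models.tip_of(p,n)[:2]])
plan(np.array([.584,.164,.2]),.217,40)"
```

```text
t 9.57 [0.5773 0.1619 0.3276] yaw 0.214 z [ 0.007 -0.003 -1.   ] F [0.6 0.3 1.2] op 0.0401
main_filter_tab [([0.5873, 0.1628, 0.1357], 0.84), ([0.5245, 0.1535, 0.0146], 0.59)]
pre_filter [([0.5248, 0.1525, 0.0143], 0.77)]
hinge [([0.6611, 0.1835, 0.1537], 0.68)]
[[40,[0.3,1.3,32.1],[0.002,0.001,-0.001]],[40,[0.3,1.4,32.1],[0.002,0.001,-0.001]],[40,[0.3,1.5,32.1],[0.002,0.001,-0.001]],[40,[0.2,1.5,32.1],[0.002,0.001,-0.001]]] dyaw 0.003 n 4
```

View pics/w6.png

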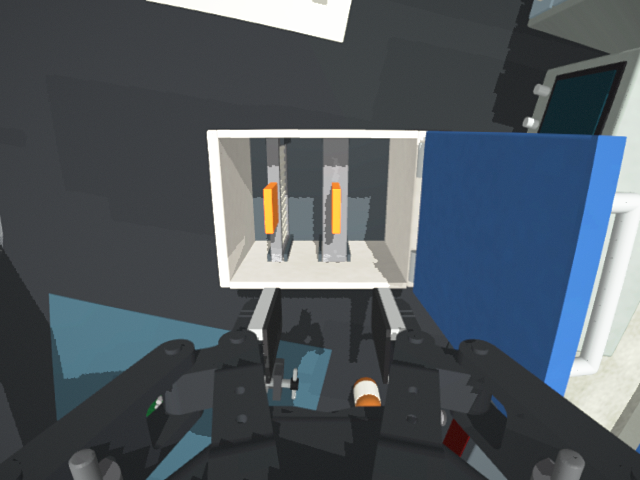

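The wrist view shows the main-filter tab (rear) with its top edge near (337,184)–(338,233) px. The pre-filter tab is at (270,208), and the flap is well clear on the right.

```bash
python3 - <<'E'
from h import *
s,p=shot('wrist','w6b')
i=p['img'][160:260,240:360]; cv2.imwrite('pics/w6z.png',cv2.resize(i[:,:,::-1],None,fx=6,fy=6,interpolation=0)[:600,:720])
a,b=atz(p,(336,186),.140,s),atz(p,(336,233),.140,s)
print(a,b,(a+b)/2,np.linalg.norm(a-b))
E
```

```text
[0.58296626 0.18963375 0.14      ] [0.59300664 0.14492197 0.14      ] [0.58798645 0.16727786 0.14      ] 0.04582523949803763
```

View pics/w6z.png

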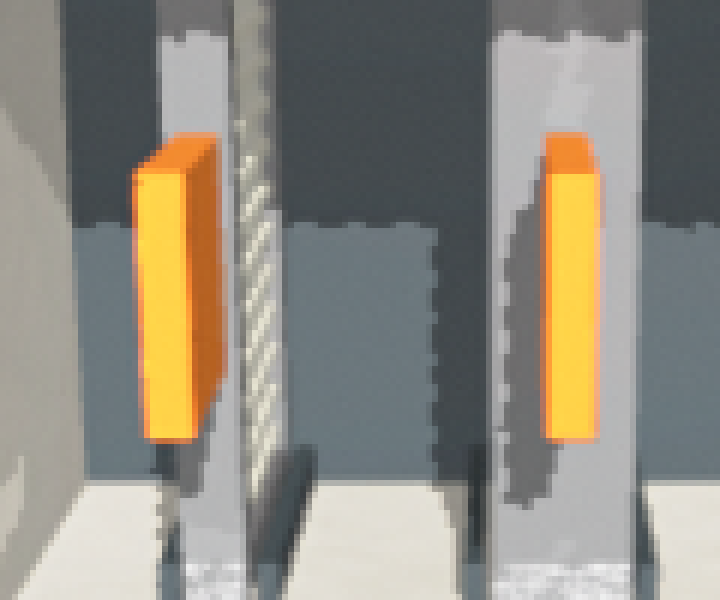

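Request:
apply_moves(plan=[[40, [1, 3, 30], [-0.002, 0, -0.002]], [40, [1, 3, 30], [-0.002, 0, 0]], [40, [0, 3, 30], [-0.002, 0, 0]], [40, [0, 1, 20], [0, 0, 0]], [40, [0, 0, 0], [0, 0, 0]], [40, [0, 0, 0], [0, 0, 0]]])

```text
time: 10.32
tool_pos: [0.5931, 0.1668, 0.2215]
eef_rot: [1.956, 2.432, 0.028]
ft_force: [-0.5, 0.8, 1.0]
opening: 0.0402
```

```bash
python3 - <<'E'
from h import *
st();s,p=shot('wrist','w7')
E
```

```text
t 10.32 [0.5931 0.1668 0.2215] yaw 0.216 z [ 0.027  0.001 -1.   ] F [-0.5  0.8  1. ] op 0.0402
```

View pics/w7.png

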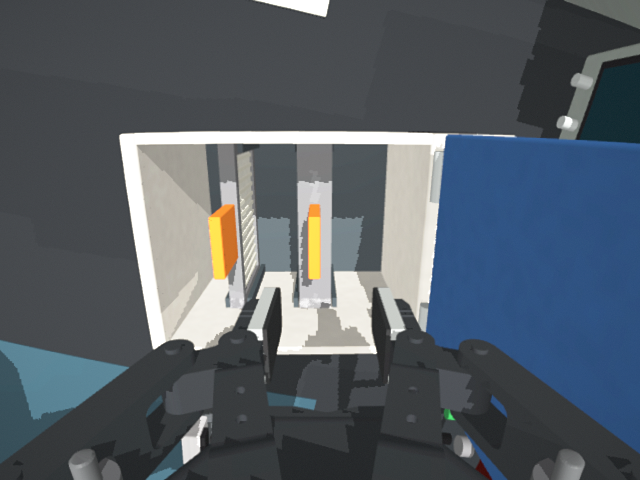

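```bash
python3 - <<'E'
from h import *
s,p=shot('wrist','w7b');st()
i=p['img'][195:295,200:340]; cv2.imwrite('pics/w7z.png',cv2.resize(i[:,:,::-1],None,fx=5,fy=5,interpolation=0))
h=cv2.cvtColor(p['img'],cv2.COLOR_RGB2HSV)
m=((h[...,0]>20)&(h[...,0]<28)&(h[...,1]>150)&(h[...,2]>200)).astype(np.uint8)
n,l,stt,c=cv2.connectedComponentsWithStats(m)
for k in range(1,n):
  if stt[k,4]>80:
    x,y,w,hh,_=stt[k]; print(stt[k],c[k], atz(p,c[k],.140,s).round(4), np.linalg.norm(atz(p,(x+w/2,y),.14,s)-atz(p,(x+w/2,y+hh),.14,s)))
plan(np.array([.587,.165,.2]),.217,40,1)
E
```

```text
t 10.42 [0.5932 0.1668 0.2223] yaw 0.216 z [ 0.028  0.001 -1.   ] F [-0.1 -0.  -0.2] op 0.0398
[209 217  16  61 641] [216.50858034 246.82683307] [0.5235 0.1538 0.14  ] 0.04306364141690751
[309 217  11  62 674] [313.98664688 247.1379822 ] [0.5871 0.1669 0.14  ] 0.043731964862716695
[[40,[-0.3,-7.0,22.1],[0.028,0.005,-0.001]]] dyaw 0.001 n 1
```

View pics/w7z.png

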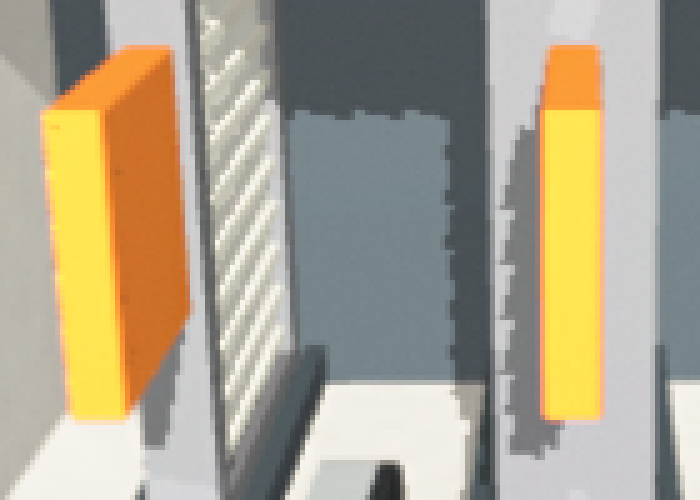

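Tab top is at (0.587, 0.1665). Its 44 mm length and the 65 mm spacing to the pre-filter tab both check out. I'm correcting the tilt and offset, then going down.

Request:
apply_moves(plan=[[40, [0, -6.5, 10], [0.028, 0.002, 0]], [40, [0, 0, 10], [0, 0, 0]], [40, [0, 0, 0], [0, 0, 0]]])

```text
time: 10.67
tool_pos: [0.5877, 0.1654, 0.2046]
eef_rot: [1.966, 2.445, 0.001]
ft_force: [-0.5, -0.1, -0.6]
opening: 0.0403
```

```bash
python3 - <<'E'
from h import *
st();plan(np.array([.587,.1665,.106]),.21,40,3)
E
```

```text
t 10.67 [0.5877 0.1654 0.2046] yaw 0.216 z [ 0.004 -0.002 -1.   ] F [-0.5 -0.1 -0.6] op 0.0403
[[40,[0.5,-0.3,32.8],[0.001,0.001,0.002]],[40,[0.5,-0.2,32.8],[0.001,0.001,0.002]],[40,[0.4,-0.2,32.8],[0.001,0.001,0.002]]] dyaw -0.006 n 3
```

Request:
apply_moves(plan=[[40, [0.5, -0.3, 20], [0.001, 0.001, 0.002]], [40, [0.5, -0.3, 25], [0.001, 0, 0.002]], [40, [0, 0, 25], [0.001, 0, 0.002]], [40, [0, 0, 15], [0, 0, 0]], [40, [0, 0, 0], [0, 0, 0]]])

```text
time: 11.08
tool_pos: [0.5886, 0.1664, 0.1192]
eef_rot: [1.973, 2.437, 0.006]
ft_force: [-0.2, -0.8, -0.8]
opening: 0.0396
```

```bash
python3 - <<'E'
from h import *
st();s,p=shot('wrist','w8');plan(np.array([.587,.1665,.106]),.21,40,1)
E
```

```text
t 11.08 [0.5886 0.1664 0.1192] yaw 0.21 z [ 0.007 -0.001 -1.   ] F [-0.2 -0.8 -0.8] op 0.0396
[[40,[0.5,-2.1,14.5],[0.008,0.002,-0.0]]] dyaw 0.0 n 1
```

View pics/w8.png

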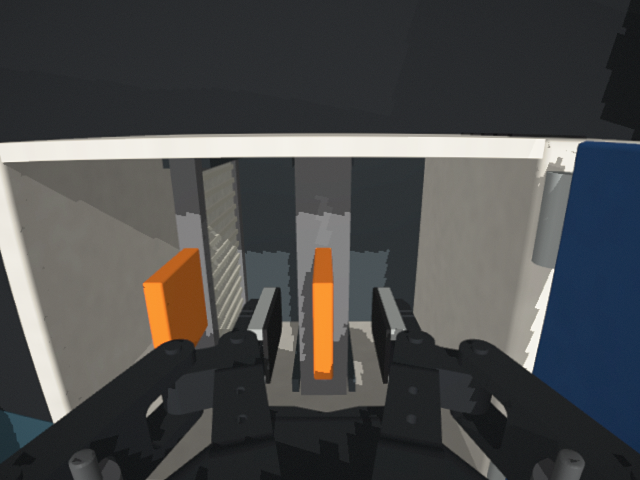

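The main tab is between the pads and the pre-filter tab lies outside the left finger. I'll go the last 12 mm and close.

Request:
apply_moves(plan=[[40, [0, -2, 10], [0.008, 0, 0]], [40, [0, 0, 3], [0, 0, 0]], [40, [0, 0, 0], [0, 0, 0]], [3, [0, 0, 0], [0, 0, 0]], [3, [0, 0, 0], [0, 0, 0]], [3, [0, 0, 0], [0, 0, 0]], [3, [0, 0, 0], [0, 0, 0]], [3, [0, 0, 0], [0, 0, 0]]], squeeze=70)

```text
time: 11.8
tool_pos: [0.5886, 0.1663, 0.1113]
eef_rot: [1.973, 2.438, 0.003]
ft_force: [0.4, 0.2, -2.2]
opening: 0.0066
```

```bash
python3 - <<'E'
from h import *
st()
E
```

```text
t 11.8 [0.5886 0.1663 0.1113] yaw 0.21 z [ 0.005 -0.002 -1.   ] F [ 0.4  0.2 -2.2] op 0.0066
```

Request:
apply_moves(plan=[[3, [0, 0, -6], [0, 0, 0]], [3, [0, 0, -10], [0, 0, 0]], [3, [0, 0, -12], [0, 0, 0]], [3, [0, 0, -12], [0, 0, 0]]])

```text
time: 12.13
tool_pos: [0.5875, 0.1662, 0.1521]
eef_rot: [1.975, 2.44, -0.002]
ft_force: [0.2, 0.3, -1.8]
opening: 0.0072
```

```bash
python3 - <<'E'
from h import *
st();shot('side','s9')
E
```

```text
t 12.13 [0.5875 0.1662 0.1521] yaw 0.21 z [ 0.001 -0.002 -1.   ] F [ 0.2  0.3 -1.8] op 0.0072
```

View pics/s9.png

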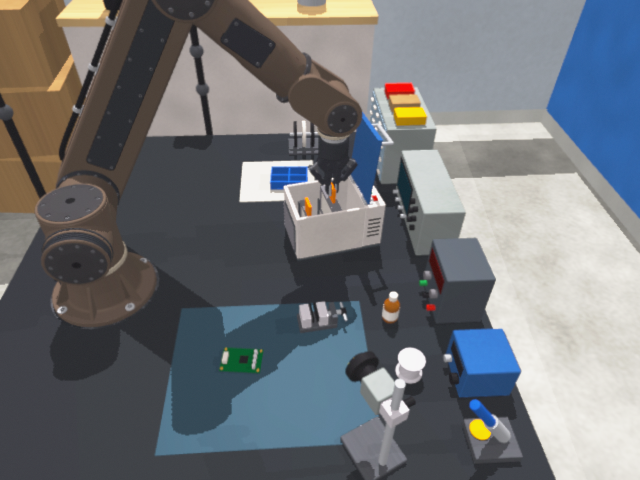

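The cassette is rising cleanly with low force. I'm continuing up.

Request:
apply_moves(plan=[[3, [0, 0, -15], [0, 0, 0]], [3, [0, 0, -18], [0, 0, 0]], [3, [0, 0, -20], [0, 0, 0]], [3, [0, 0, -20], [0, 0, 0]], [3, [0, 0, -20], [0, 0, 0]], [3, [0, 0, -20], [0, 0, 0]], [3, [0, 0, -18], [0, 0, 0]], [3, [0, 0, -10], [0, 0, 0]], [3, [0, 0, 0], [0, 0, 0]], [3, [0, 0, 0], [0, 0, 0]]])

```text
time: 13.02
tool_pos: [0.5867, 0.1666, 0.3072]
eef_rot: [1.971, 2.436, 0.009]
ft_force: [0.2, -0.6, -2.4]
opening: 0.0066
```

```bash
python3 - <<'E'
from h import *
st();
for c in ['side','top']:
  s,p=shot(c,c+'10')
  for n in ['main_filter_mid','main_filter_tab','pre_filter','flap_bar','lens','insp_camera']:
    print(n,[(np.round(d['position'],4).tolist(),round(d['confidence'],2)) for d in models.tip_of(p,n)[:2]])
E
```

```text
t 13.02 [0.5867 0.1666 0.3072] yaw 0.21 z [ 0.01  -0.001 -1.   ] F [ 0.2 -0.6 -2.4] op 0.0066
main_filter_mid [([0.5843, 0.1645, 0.2513], 0.63), ([0.5313, -0.139, 0.0023], 0.46)]
main_filter_tab [([0.5849, 0.1626, 0.3373], 0.75), ([0.6631, 0.1789, 0.1526], 0.54)]
pre_filter []
flap_bar []
lens [([0.5834, -0.3806, 0.1998], 0.8), ([0.3558, -0.2459, -0.0009], 0.71)]
insp_camera [([0.6082, -0.4354, -0.0023], 0.96)]
main_filter_mid []
main_filter_tab []
pre_filter [([0.52, 0.1534, 0.0096], 0.66)]
flap_bar []
lens [([0.579, -0.3827, 0.1986], 0.72)]
insp_camera [([0.6074, -0.4374, -0.0015], 0.93)]
```

View pics/side10.png

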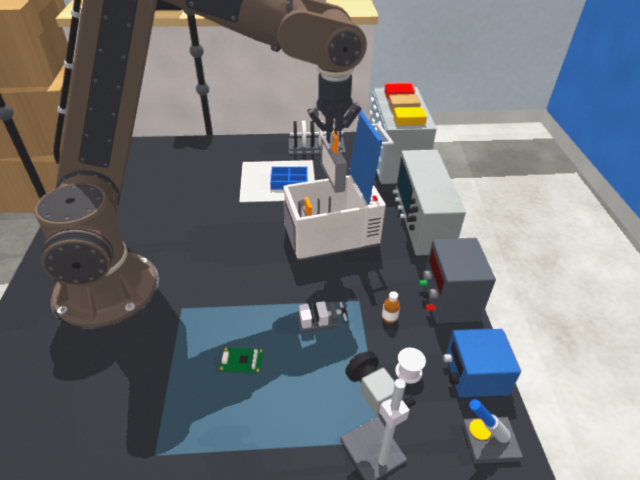

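View pics/top10.png

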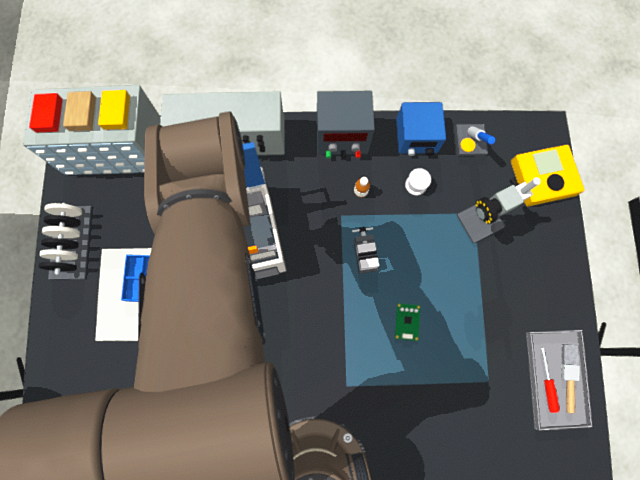

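The cassette is clear of the bay and upright, the flap is still open and the pre-filter is still in its slot. Before moving I'll refine the inspection camera's yaw from its base plate and body edges.

```bash
python3 - <<'E'
import cv2
i=cv2.imread('pics/side10.png')[340:480,320:440]; cv2.imwrite('pics/z1.png',cv2.resize(i,None,fx=4.2,fy=4.2,interpolation=2))
i=cv2.imread('pics/top10.png')[170:250,440:560]; cv2.imwrite('pics/z2.png',cv2.resize(i,None,fx=6,fy=6,interpolation=2))
E
```

```text
(no output)
```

View pics/z1.png

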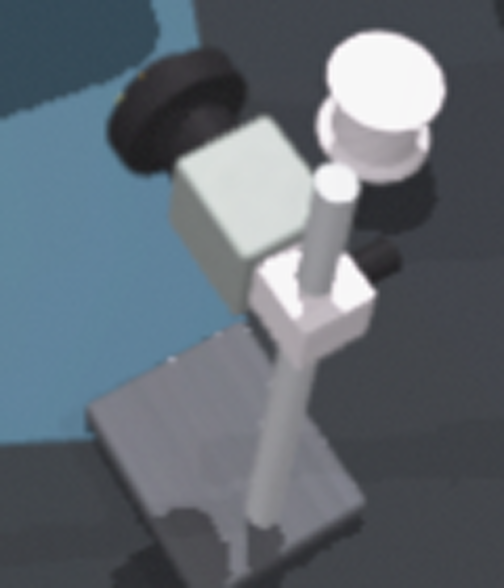

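View pics/z2.png

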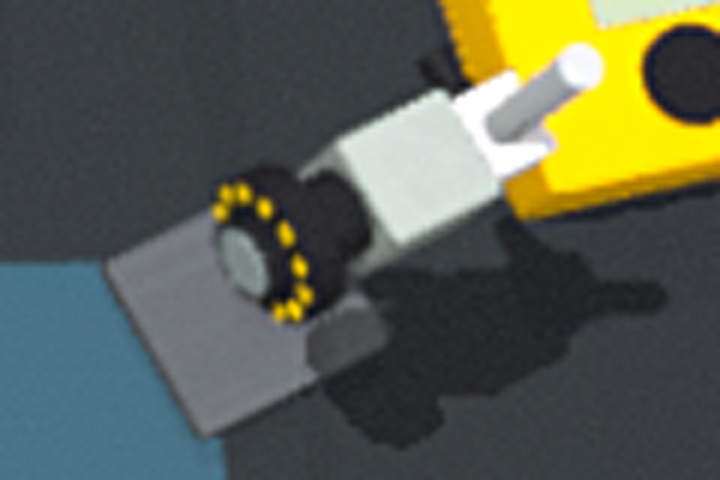

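```bash
python3 - <<'E'
from h import *
_,ps=shot('side','s11');_,pt=shot('top','t11')
z=.012
def e(p,o,f,a,b,z,nm):
    A=atz(p,np.array(a)/f+o,z);B=atz(p,np.array(b)/f+o,z);d=B-A
    print(nm,A.round(3),B.round(3),'len',np.linalg.norm(d).round(3),'ang',np.arctan2(d[1],d[0]).round(3))
S=(ps,np.array([320,340]),4.2);T=(pt,np.array([440,170]),6.)
e(*T,(105,265),(205,437),z,'top front')
e(*T,(205,437),(305,388),z,'top side')
e(*T,(105,265),(215,207),z,'top side2')
e(*S,(88,412),(240,325),z,'side front')
e(*S,(240,325),(365,500),z,'side side')
e(*S,(88,412),(190,587),z,'side side2')
e(*S,(180,160),(245,250),.225,'body side')
e(*S,(180,160),(265,117),.225,'body front')
e(*S,(265,117),(312,185),.225,'body side2')
e(*T,(340,140),(445,92),.225,'tbody')
e(*T,(340,140),(405,243),.225,'tbodyf')
e(*T,(405,243),(497,192),.225,'tbody2')
E
```

```text
top front [ 0.637 -0.392  0.012] [ 0.558 -0.43   0.012] len 0.088 ang -2.695
top side [ 0.558 -0.43   0.012] [ 0.579 -0.478  0.012] len 0.052 ang -1.147
top side2 [ 0.637 -0.392  0.012] [ 0.663 -0.445  0.012] len 0.059 ang -1.108
side front [ 0.558 -0.434  0.012] [ 0.635 -0.396  0.012] len 0.086 ang 0.46
side side [ 0.635 -0.396  0.012] [ 0.678 -0.48   0.012] len 0.095 ang -1.103
side side2 [ 0.558 -0.434  0.012] [ 0.594 -0.513  0.012] len 0.087 ang -1.141
body side [ 0.585 -0.436  0.225] [ 0.604 -0.475  0.225] len 0.044 ang -1.114
body front [ 0.585 -0.436  0.225] [ 0.621 -0.418  0.225] len 0.041 ang 0.444
body side2 [ 0.621 -0.418  0.225] [ 0.635 -0.449  0.225] len 0.034 ang -1.169
tbody [ 0.624 -0.415  0.225] [ 0.642 -0.458  0.225] len 0.046 ang -1.162
tbodyf [ 0.624 -0.415  0.225] [ 0.584 -0.436  0.225] len 0.045 ang -2.673
tbody2 [ 0.584 -0.436  0.225] [ 0.603 -0.473  0.225] len 0.042 ang -1.098
```

The edge angles agree on a camera yaw of about −1.115 rad, with the lens at (0.5825, −0.3814, 0.200). For 135 mm in front of the lens, the TCP target is (0.523, −0.260, 0.256).

```bash
python3 - <<'E'
from h import *
plan(np.array([.56,.02,.307]),.21,3,6)
E
```

```text
[[3,[-23.0,-9.5,-0.0],[0.001,0.0,-0.0]],[3,[-23.0,-9.5,-0.0],[0.001,0.0,-0.0]],[3,[-23.0,-9.5,-0.0],[0.001,0.0,-0.0]],[3,[-23.0,-9.5,0.0],[0.001,0.0,-0.0]],[3,[-23.0,-9.5,0.0],[0.001,0.0,-0.0]],[3,[-23.0,-9.5,0.0],[0.001,0.0,-0.0]]] dyaw 0.0 n 6
```

Request:
apply_moves(plan=[[3, [-12, -5, 0], [0.002, 0, 0]], [3, [-20, -9, 0], [0.002, 0, 0]], [3, [-24, -10, 0], [0.001, 0, 0]], [3, [-24, -10, 0], [0.001, 0, 0]], [3, [-24, -10, 0], [0.001, 0, 0]], [3, [-24, -10, 0], [0.001, 0, 0]], [3, [-18, -6, 0], [0, 0, 0.02]]])

```text
time: 14.4
tool_pos: [0.5562, 0.0056, 0.3069]
eef_rot: [1.991, 2.427, -0.002]
ft_force: [0.8, 0.7, -2.6]
opening: 0.0066
```

```bash
python3 - <<'E'
from h import *
st();plan(np.array([.515,-.2,.3]),-1.115,3,14)
E
```

```text
t 14.4 [0.5562 0.0056 0.3069] yaw 0.197 z [ 0.001 -0.003 -1.   ] F [ 0.8  0.7 -2.6] op 0.0066
[[3,[-13.8,-5.8,0.5],[0.0,0.0,0.094]],[3,[-14.3,-4.4,0.5],[0.0,0.0,0.094]],[3,[-14.7,-3.1,0.5],[0.0,0.0,0.094]],[3,[-14.9,-1.7,0.5],[0.0,0.0,0.094]],[3,[-15.0,-0.3,0.5],[0.0,0.0,0.094]],[3,[-14.9,1.1,0.5],[0.0,0.0,0.094]],[3,[-14.8,2.5,0.5],[0.0,0.0,0.094]],[3,[-14.5,3.9,0.5],[0.0,0.0,0.094]],[3,[-14.0,5.2,0.5],[0.0,0.0,0.094]],[3,[-13.5,6.5,0.5],[0.0,0.0,0.094]],[3,[-12.8,7.7,0.5],[0.0,0.0,0.094]],[3,[-12.0,8.9,0.5],[0.0,0.0,0.094]],[3,[-11.2,10.0,0.5],[0.0,0.0,0.094]],[3,[-10.2,11.0,0.5],[0.0,0.0,0.094]]] dyaw -1.312 n 14
```

Request:
apply_moves(plan=[[3, [-14, -6, 0.5], [0, 0, 0.06]], [3, [-14, -4.5, 0.5], [0, 0, 0.094]], [3, [-15, -3, 0.5], [0, 0, 0.094]], [3, [-15, -1.5, 0.5], [0, 0, 0.094]], [3, [-15, 0, 0.5], [0, 0, 0.094]], [3, [-15, 1, 0.5], [0, 0, 0.094]], [3, [-15, 2.5, 0.5], [0, 0, 0.094]], [3, [-14.5, 4, 0.5], [0, 0, 0.094]], [3, [-14, 5, 0.5], [0, 0, 0.094]], [3, [-13.5, 6.5, 0.5], [0, 0, 0.094]], [3, [-13, 7.5, 0.5], [0, 0, 0.094]], [3, [-12, 9, 0.5], [0, 0, 0.094]], [3, [-11, 10, 0.5], [0, 0, 0.094]], [3, [-10, 11, 0.5], [0, 0, 0.094]], [3, [0, 0, 0], [0, 0, 0.05]], [3, [0, 0, 0], [0, 0, 0]]])

```text
time: 15.73
tool_pos: [0.5046, -0.2238, 0.3022]
eef_rot: [3.085, 0.56, 0.001]
ft_force: [-0.3, -0.1, -2.4]
opening: 0.0067
```

```bash
python3 - <<'E'
from h import *
st();plan(np.array([.523,-.260,.256]),-1.115,3,6)
s,p=shot('side','s12')
for n in ['main_filter_mid','lens']:
    print(n,[(np.round(d['position'],4).tolist(),round(d['confidence'],2)) for d in models.tip_of(p,n)[:2]])
E
```

```text
t 15.73 [ 0.5046 -0.2238  0.3022] yaw -1.212 z [ 0.002 -0.006 -1.   ] F [-0.3 -0.1 -2.4] op 0.0067
[[3,[0.8,6.7,7.7],[0.001,0.0,-0.016]],[3,[0.6,6.7,7.7],[0.001,0.0,-0.016]],[3,[0.5,6.7,7.7],[0.001,0.0,-0.016]],[3,[0.4,6.7,7.7],[0.001,0.0,-0.016]],[3,[0.3,6.7,7.7],[0.001,0.0,-0.016]],[3,[0.2,6.8,7.7],[0.001,0.0,-0.016]]] dyaw 0.097 n 6
main_filter_mid [([0.5018, -0.2242, 0.2436], 0.69)]
lens [([0.5841, -0.3825, 0.1997], 0.75), ([0.5751, 0.1618, 0.0016], 0.18)]
```

View pics/s12.png

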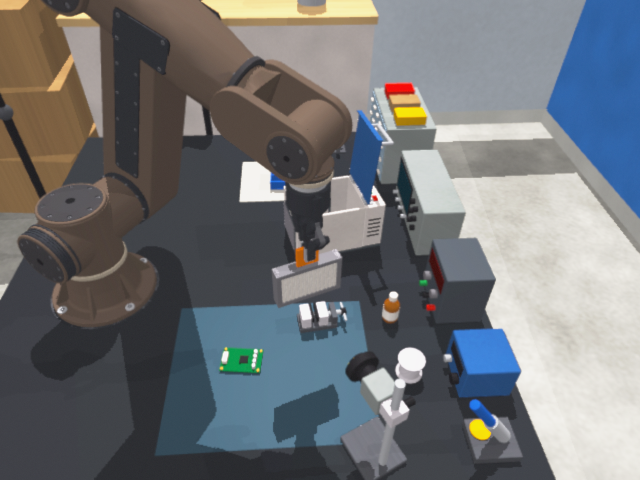

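The cassette is upright and facing the lens, and the bench things are undisturbed. Now the final approach.

Request:
apply_moves(plan=[[3, [1, 6.5, 7.5], [0.002, 0, -0.016]], [3, [0.5, 6.5, 7.5], [0.002, 0, -0.016]], [3, [0.5, 6.5, 7.5], [0.001, 0, -0.016]], [3, [0.5, 6.5, 7.5], [0, 0, -0.016]], [3, [0, 6.5, 7.5], [0, 0, -0.016]], [3, [0, 3, 4], [0, 0, -0.01]], [3, [0, 0, 0], [0, 0, 0]]])

```text
time: 16.47
tool_pos: [0.523, -0.2547, 0.2584]
eef_rot: [3.053, 0.737, 0.0]
ft_force: [-0.5, -0.0, -2.6]
opening: 0.0073
```

```bash
python3 - <<'E'
from h import *
st();plan(np.array([.523,-.260,.256]),-1.115,3,2)
E
```

```text
t 16.47 [ 0.523  -0.2547  0.2584] yaw -1.097 z [ 0.001 -0.001 -1.   ] F [-0.5 -0.  -2.6] op 0.0073
[[3,[-1.2,2.4,1.2],[0.001,0.0,0.009]],[3,[-1.2,2.4,1.2],[0.001,0.0,0.009]]] dyaw -0.018 n 2
```

Request:
apply_moves(plan=[[3, [-1, 2, 1], [0, 0, 0.009]], [3, [-1, 1, 1], [0, 0, 0.005]], [3, [0, 0, 0], [0, 0, 0]], [3, [0, 0, 0], [0, 0, 0]], [3, [0, 0, 0], [0, 0, 0]]])

```text
time: 16.88
tool_pos: [0.5226, -0.2581, 0.2567]
eef_rot: [3.058, 0.714, 0.001]
ft_force: [0.2, -0.4, -3.0]
opening: 0.0067
```

```bash
python3 - <<'E'
from h import *
st()
c,sn=np.cos(-1.115),np.sin(-1.115); L=np.array([.5825,-.3814,.2])
for cam in ['side','top']:
  s,p=shot(cam,cam+'13')
  for n in ['main_filter_mid','main_filter_tab','lens','flap_bar','pre_filter','main_filter']:
    for d in models.tip_of(p,n)[:2]:
      q=d['position']-L; print(n,np.round(d['position'],4),round(d['confidence'],2),'lens frame',np.round([c*q[0]+sn*q[1],-sn*q[0]+c*q[1],q[2]],3))
q=s['tool_pos']-[0,0,.0565]-L;print('tcp est',np.round([c*q[0]+sn*q[1],-sn*q[0]+c*q[1],q[2]],3))
E
```

```text
t 16.88 [ 0.5226 -0.2581  0.2567] yaw -1.112 z [ 0.001 -0.001 -1.   ] F [ 0.2 -0.4 -3. ] op 0.0067
main_filter_mid [ 0.5177 -0.2606  0.2019] 0.68 lens frame [-0.137 -0.005  0.002]
main_filter_tab [ 0.5222 -0.2573  0.2893] 0.77 lens frame [-0.138  0.     0.089]
lens [ 0.5839 -0.3802  0.2   ] 0.8 lens frame [-0.     0.002  0.   ]
flap_bar [0.7181 0.1908 0.3189] 0.95 lens frame [-0.454  0.374  0.119]
pre_filter [ 0.6082 -0.4358 -0.003 ] 0.44 lens frame [ 0.06  -0.001 -0.203]
main_filter [ 0.5218 -0.2602  0.1614] 0.74 lens frame [-0.136 -0.001 -0.039]
flap_bar [0.7155 0.194  0.3203] 0.89 lens frame [-0.458  0.373  0.12 ]
pre_filter [0.5218 0.1507 0.0123] 0.56 lens frame [-0.504  0.18  -0.188]
main_filter [0.7157 0.1919 0.3188] 0.73 lens frame [-0.456  0.372  0.119]
tcp est [-0.137  0.    -0.   ]
```

View pics/side13.png

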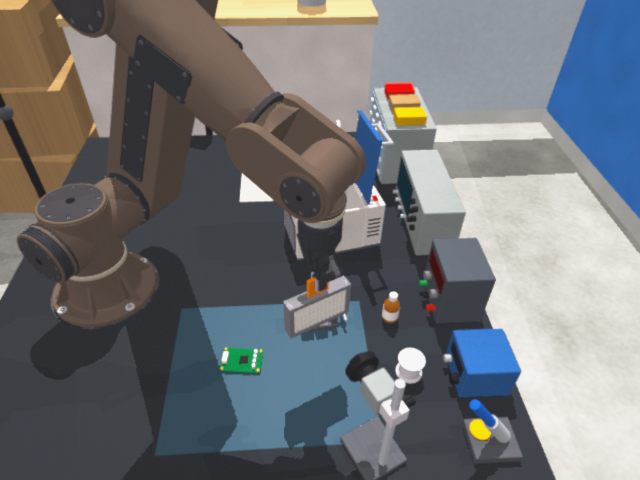

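View pics/top13.png

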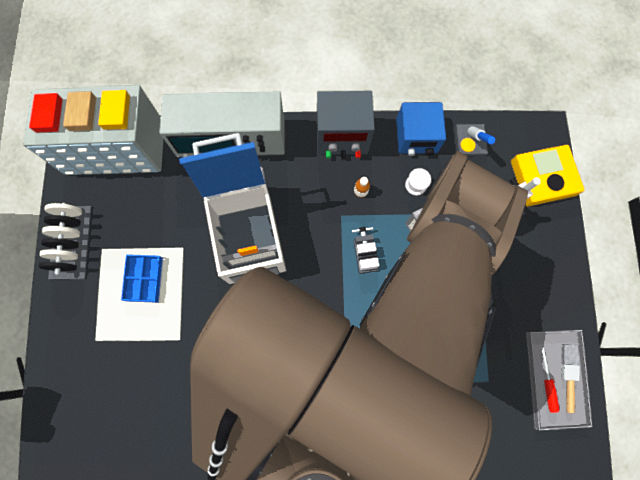

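The views show the cassette square in front of the lens, the flap open and the pre-filter in its slot. Everything measured agrees, so I'm handing in.

```bash
python3 - <<'E'
from h import *
s=st();print(abs(s['joint_velocities']).max()); print(ticket.sign_off())
E
```

```text
t 17.58 [ 0.5226 -0.2581  0.2564] yaw -1.112 z [ 0.    -0.001 -1.   ] F [ 0.   0.4 -1.1] op 0.0071
0.0024086986819407195
the job is handed in; nothing more can be done
None
```

I opened the flap by its bar to about 1.6 rad and drew the main filter straight up by its tab. The arm is now holding it in front of the inspection camera, and I handed the job in at 17.6 s; sign-off reports no verdict.

**Last checks, in the lens frame:**
- **Position:** from the arm pose, the cassette centre is 137 mm before the lens and on its axis to within a millimetre. The network's measurement agrees, putting it 5 mm to the side and 2 mm high.
- **Angle:** the jaws are within about 0.01 rad of the camera's direction, which I measured from its base and body edges. The tool is vertical to about 0.001 rad.
- **Stillness:** the arm was still at hand-in, and the opening of about 7 mm shows the tab is still gripped.
- **Surroundings:** the last pictures show the flap still open and the pre-filter in its slot. The bench things that show have not moved. The arm hid the board and camera in the last top view, but the side view shows them.

**What disagreed or needed mending:**
- The first close on the bar caught it only at the pad tips, because the descent stopped about 13 mm short. I reopened, went lower and gripped again before lifting.
- Some network reports were false, such as a "main filter" on the flap bar or the parts tray. I dropped them after checking against the pictures and the given sizes.

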